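Stir the damp drying beads through the batch on the hot plate

ROBOT

A 6-joint arm with a two-finger parallel gripper is mounted at the origin on the work surface. World frame = base frame: x ahead of the robot, y to its left, z up, the work surface at z = 0. Lengths are in mm, angles in rad, forces in N, time in s.
With the tool pointing down it reaches from about 275 to 750 mm from the base axis. Payload 10.2 kg.
Tool frame: the origin (TCP) lies midway between the tips of the shut fingers; the grasp point (between the pads) lies 19 mm behind it (ctrl.tcp_to_grasp is the z of the grasp point in the tool frame, in mm); z points along the fingers, y is the direction in which the jaws open and shut (so a half turn about z gives the same grasp; the last joint's range is limited). The gripper opens to 85 mm and grips with 20 to 120 N. Pads are 22 mm wide; open, the fingers measure 114 mm over their backs; the gripper's body (76 mm by 85 mm) begins 54 mm behind the grasp point. The pads swing forward as they close: fully open they stand 13 mm farther back than shut.
Start: joints at [-1.51, 0.313, 1.498, -0, 1.331, -0.223], TCP at [146.99, -504.009, 193.394] pointing down, gripper open.
Joint ranges: [-2.94, 2.94], [-0.97, 2.17], [0.19, 2.56], [-1.23, 4.37], [0.02, 3.11], [-2.88, 2.88]. Speed limits (rad/s): [2.39, 2.39, 3.01, 3.14, 3.14, 3.14].

INTERFACE

Orientations are given as a unit quaternion [w, x, y, z].
In Python, from rig import sensors, capture, order, ctrl gives the robot as it stands. The module is installed in compiled form; this text tells all that it offers.
- The arm moves only by the tool play_rows, never from a script. Its argument "deltas" is a list of rows, each a list of 7 numbers: the shift along the world's x, y, z in units of 40 mm (1.0 is 40 mm), then the turn, a rotation vector about the world's x, y, z in units of 6 degrees (1.0 is 6 degrees), then the opening, from -1 (shut) to 1 (fully open). A call has 1 to 8 rows; each row shifts and turns the commanded pose from where the row before left it; what a row does not reach is not made up. A row lasts 1/12 s, in which the tool goes at most 41.7 mm and 7.16 degrees, less where a joint would pass 70% of its speed; a pose out of reach is approached as far as the arm can. A call is refused whole if a number of a shift passes 1 or a number of a turn 1, either way. A call with a gripper value outside its range is refused whole. The fingers move at their own pace and stop on an object; "squeeze" is the grip in N (left out, the last holds). Time passes only in rows, so rows that do not move let the fingers close. It gives the time, the measured TCP pose, the force and the opening at its end, in the units of the state.
- sensors.sense(): the state, without advancing time (a new reading comes with each control period).
- capture(name): name is "scene" or "top"; returns a dict with "pixels" (420x560x3 uint8, red, green, blue), "z_map" (420x560 float32, mm along the optical axis (not along the pixel's ray), 0 where there is no reading), "fx", "fy", "cx", "cy" (pixels), "eye" and "rotation" of the camera in the world. Camera axes: x right, y down, z forward; pixel columns grow to the right and rows downward; lengths in mm; the calibration is good to about 2 mm. A picture is of the moment at which its call begins.
- order.finish_job(): hands the job in, once; it reports no verdict.
The state is a dict: "time_s": time; "joints": joint angles; "dq": joint speeds; "tau": joint torques, N m; "eef_pos": TCP position; "ee_rot": TCP orientation; "force": force on the tool from outside, world axes, zero at the start; "wrist_torque": the same for the moment, N m; "grip_width": opening from 0.0 (shut) to 1.0 (fully open).
Only numpy, scipy, OpenCV 4.12 (cv2) and the standard library are available. Lean on these libraries where they do the work, as an engineer would, in place of code of your own. Each camera call takes 0.05 s, during which the arm holds its last target. There are 200 camera calls.

TASK

The damp pink drying beads lie all on one side of the bowl on the hot plate; take the red-handled spatula from the tool rack and stir the batch with its blade down among the beads, at least three full turns round the bowl, until it is mixed: every pink bead has a blue one close beside it, less than half a bead's width away. Keep every bead in the bowl and the bowl where it stands on the plate, touch the beads only with the spatula, and leave the other tools and things alone. Then hang the spatula back upright in its own slot of the rack and let go.

Things in the scene. Friction and masses are not known exactly. Their poses are not given: they have to be found in the camera images.
- spatula: stirring spatula, red black-ribbed handle, ~110 g, hanging upright in one of the rack's slots (which one varies). Origin on its axis at the collar's underside; z up. Collar 28 mm across, z 0 to 5 mm; above it the handle to z 70 mm, a bar 24 mm along x, 16 mm along y (flat sides: grip from above, closing along y); below it a shank 8 mm thick and a flat blade (see spatula_tip)
- spatula_tip (a point): middle of the lower edge of the spatula's steel blade, 120 mm straight below the spatula's origin; the blade is 45 mm high, 26 mm wide along the spatula's y and 5 mm thick along its x; point axes as the spatula's
- rack: grey sheet-steel tool rack, fixed, 216 mm wide (y). Origin at table level. Level top plate: upper face z 155 mm, 5 mm thick, x -45 to +39 mm, three slots at y -70, 0, +70 mm, each 13 mm wide, 42 mm deep, open at the front edge (-x, towards the robot); below it is open to the front
- hotplate: ivory preheater hot plate, fixed, not hot, 225 mm deep (x), 230 mm wide (y), display and knob on its front (-x); on top a dark square ceramic plate of 180 mm, upper face at z 65 mm, its middle at x +15 mm; origin at table level
- bowl: round open stainless-steel bowl standing loose on the hot plate, ~0.85 kg; slides when pushed with more than a few newtons. Origin at the centre of its underside, z up. Flat inner floor at z 4 mm, radius 30 mm; inside the wall rises at about 33 degrees to radius 55 mm, z 18 mm, then at 51 degrees to the rim, radius 80 mm, z 45 mm; no handle. Beads roll back to its middle
- pink1: damp drying bead, PINK, one of four alike (pink1 to pink4): smooth ceramic ball 24 mm across, 14 g; origin at its centre. At the start the four pink beads lie together in one half of the bowl, the blue in the other, touching them at most along the middle
- pink2: damp drying bead, pink, like pink1
- pink3: damp drying bead, pink, like pink1
- pink4: damp drying bead, pink, like pink1
- blue1: dry drying bead, BLUE, one of four alike (blue1 to blue4), same size as pink1; origin at its centre
- blue2: dry drying bead, blue, like blue1
- blue3: dry drying bead, blue, like blue1
- blue4: dry drying bead, blue, like blue1
- slot_mid (a point): middle slot of the rack: the point on the plate's upper face where a hung tool's axis stands, 25 mm behind the slot's open front; axes as the rack's; the other two slots lie 70 mm to either side along y. Each tool hangs with its shank in a slot, collar on the plate: raise it a little and draw it out through the open front (the blade does not pass through the slot); hang it back the same way
- brush: bystander: cleaning brush with a round wooden handle (18 mm thick, 60 mm high over the plate), hanging in the rack beside the spatula; origin under its collar, 28 mm across
- screwdriver: bystander: screwdriver with a round yellow handle (20 mm thick, 65 mm high over the plate) and black collar 28 mm across, hanging in the rack beside the spatula; origin under its collar
- flux_bottle: bystander: standing white bottle with a red cap, 44 mm across, 105 mm high, loose; origin at the centre of its underside
- solder_spool: bystander: standing spool of solder wire, 60 mm across, 50 mm high, loose; origin at the centre of its underside

How it is judged:
By the outcome, as a careful person would: the job done as asked, in the order asked, and still so for the second after the job is handed in, with the robot touching nothing.
It also fails if it takes over 72 s, if anything falls off the work surface, if the arm or the gripper's body presses on something with over 40 N, if the wrist force passes 120 N, or if a joint passes its speed limit or range.

## Working session

There is one attempt and no reset: what is moved stays moved. The work goes in short steps, Python scripts to look and compute and a tool call to move; the robot and the scene stay as the last step left them, time stands still between calls to the robot, and variables do not carry over. Pictures are saved under pics/ and viewed, about 8 in all and at most 12, crops included, and the job is handed in when it is done.

Besides the shell and the picture viewer there is one more tool, called after "Request:" by a JSON object that holds its "op" and its "data", one argument or row to a line. play_rows: Moves the arm, as the interface text tells. Its arguments: {"type":"object","properties":{"deltas":{"type":"array","items":{"type":"array","items":{"type":"number"}}},"squeeze":{"type":"number"}},"required":["deltas"]}

```bash
mkdir -p pics; cat > h.py <<'E'
import numpy as np, cv2
from rig import sensors, capture, order, ctrl
def cloud(c):
    z=c["z_map"]; v,u=np.mgrid[:z.shape[0],:z.shape[1]]
    P=np.stack([(u-c["cx"])/c["fx"]*z,(v-c["cy"])/c["fy"]*z,z],-1)
    W=P@np.array(c["rotation"]).T+np.array(c["eye"]); W[z==0]=np.nan
    return W
def ray(c,u,v,h):
    d=np.array(c["rotation"])@np.array([(u-c["cx"])/c["fx"],(v-c["cy"])/c["fy"],1.])
    e=np.array(c["eye"]); return e+d*(h-e[2])/d[2]
def save(c,n): cv2.imwrite("pics/"+n+".png",c["pixels"][:,:,::-1])
E
python3 - <<'E'
from h import *
s=sensors.sense(); print({k:np.round(v,3).tolist() for k,v in s.items()}, ctrl.tcp_to_grasp)
for n in ("scene","top"):
    c=capture(n); save(c,n); np.savez(n+".npz",**c); print(n,np.round(c["eye"]),np.round(c["rotation"],3).tolist(),c["fx"],c["cx"],c["cy"])
E
```

```text
{'time_s': 0.0, 'joints': [-1.51, 0.313, 1.498, -0.0, 1.331, -0.223], 'dq': [-0.001, -0.001, 0.0, 0.001, 0.0, 0.001], 'tau': [-0.0, -41.227, -25.974, -0.0, 0.004, 0.0], 'eef_pos': [146.967, -503.697, 192.829], 'ee_rot': [-0.001, 0.99, 0.141, 0.0], 'force': [-0.313, 0.19, 0.756], 'wrist_torque': [0.002, -0.004, 0.03], 'grip_width': 0.998} -18.700000000000003
scene [1136.  190.  864.] [-0.183, 0.542, 0.775, -0.266] 404.88022851847137 274.38479675730895 207.7455066932064
top [ 536.  -25. 1092.] [-0.01, 0.717, -0.697, 0.022] 382.92101984469195 283.4611765357584 208.24245144759598
```

View pics/scene.png

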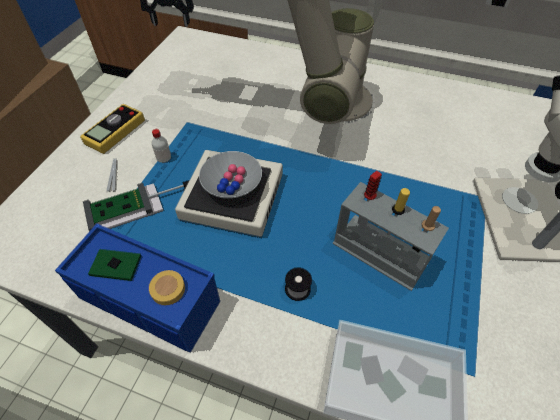

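View pics/top.png

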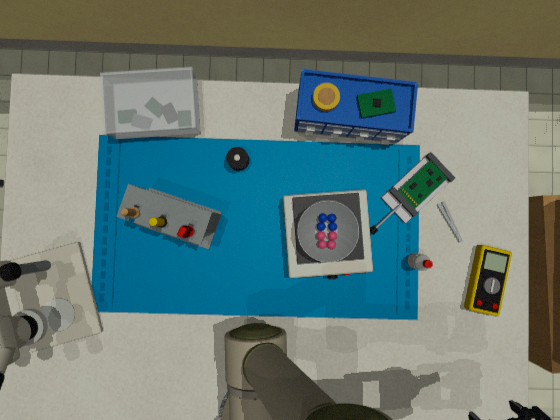

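Scene: red spatula at (372,185) in one end slot of the rack. Top: rack at (170,218), spatula at (185,231) in the right (‑y) slot, bowl at (328,231), pink beads in the near half, blue in the far half, flux bottle at (420,262), spool at (238,159).

```bash
sed -i 's/^def cloud/from scipy.spatial.transform import Rotation as R\ndef rot(c): q=np.array(c["rotation"]); return R.from_quat(q[[1,2,3,0]]).as_matrix()\ndef cloud/; s/np.array(c\["rotation"\])\.T/rot(c).T/; s/d=np.array(c\["rotation"\])@/d=rot(c)@/' h.py
python3 - <<'E'
from h import *
for n in ("top","scene"):
    c=dict(np.load(n+".npz")); W=cloud(c); hsv=cv2.cvtColor(c["pixels"],cv2.COLOR_RGB2HSV); X,Y,Z=W[...,0],W[...,1],W[...,2]
    H,S,V=[hsv[...,i].astype(int) for i in range(3)]
    print(n)
    near=(X>250)&(X<650)&(Y>50)&(Y<450)
    m=near&(Z>147)&(Z<162)&(S<70)
    r=cv2.minAreaRect(W[m][:,:2].astype(np.float32)); print("plate",m.sum(),r,cv2.boxPoints(r).round().tolist(),np.median(Z[m]))
    red=near&((H<8)|(H>172))&(S>150)&(V>60)&(Z>165)
    print("red",red.sum(),np.nanmedian(W[red],0).round(1),np.nanmin(W[red],0).round(),np.nanmax(W[red],0).round())
    t=red&(Z>np.nanmax(Z[red])-6); rt=cv2.minAreaRect(W[t][:,:2].astype(np.float32)); print(" top",t.sum(),rt)
    yel=near&(H>18)&(H<35)&(S>130)&(Z>165); print("yel",np.nanmedian(W[yel],0).round(1),np.nanmax(W[yel],0).round())
    br=near&(H>5)&(H<18)&(S>80)&(Z>165); print("brush",br.sum(),np.nanmedian(W[br],0).round(1),np.nanmax(W[br],0).round())
    bw=(X>300)&(X<620)&(Y>-350)&(Y<0)
    rim=bw&(Z>103)&(Z<118); (cx,cy),rr=cv2.minEnclosingCircle(W[rim][:,:2].astype(np.float32)); print("rim",rim.sum(),cx,cy,rr)
    A=W[rim]; M=np.c_[2*A[:,:2],np.ones(len(A))]; p=np.linalg.lstsq(M,(A[:,:2]**2).sum(1),rcond=None)[0]; print(" fit",p[:2],np.sqrt(p[2]+p[0]**2+p[1]**2))
    hp=bw&(Z>40)&(Z<70); rr=cv2.minAreaRect(W[hp][:,:2].astype(np.float32)); print("hp",rr)
    for nm,mm in (("pink",((H>165)|(H<5))&(S>90)),("blue",(H>108)&(H<130)&(S>120))):
        mm=mm&bw&(Z>70)&(Z<115)&(np.hypot(X-p[0],Y-p[1])<75); print(nm,mm.sum(),np.nanmedian(W[mm],0).round(1),np.nanmax(W[mm],0).round())
E
python3 -c "
import cv2
a=cv2.imread('pics/scene.png')[150:290,330:450];b=cv2.imread('pics/top.png')[180:280,110:390]
cv2.imwrite('pics/c1.png',cv2.resize(a,None,fx=4,fy=4,interpolation=2))"
```

```text
top
plate 2528 ((489.265380859375, 175.4104766845703), (428.9102783203125, 160.5254364013672), 48.4998664855957) [[287.0, 68.0], [407.0, -38.0], [691.0, 283.0], [571.0, 389.0]] 155.36874463321294
red 89 [517.3 187.1 224.6] [506. 178. 166.] [529. 198. 228.]
 top 68 ((516.04638671875, 188.8882293701172), (15.061119079589844, 23.038463592529297), 64.79590606689453)
yel [536.1 249.6 215. ] [563. 322. 244.]
brush 66 [556.2 316.8 204.6] [566. 330. 216.]
rim 628 525.1027221679688 -156.47579956054688 79.45506286621094
 fit [ 524.96033586 -156.20084072] 74.96360177568684
hp ((511.4808044433594, -164.27383422851562), (236.1661834716797, 231.3141326904297), 5.5530900955200195)
pink 250 [ 501.3 -157.6   92.7] [ 525. -131.  102.]
blue 240 [ 550.6 -154.8   92.7] [ 572. -131.  104.]
scene
plate 2785 ((483.1795654296875, 170.57028198242188), (442.992919921875, 165.0292205810547), 47.56570816040039) [[273.0, 63.0], [395.0, -49.0], [694.0, 278.0], [572.0, 390.0]] 155.62034094563285
red 146 [522.7 187.8 216.7] [504. 178. 165.] [529. 198. 227.]
 top 57 ((516.9457397460938, 188.5467529296875), (13.774628639221191, 23.400630950927734), 63.134464263916016)
yel [542.8 254.5 201.5] [546. 264. 223.]
brush 156 [562.7 320.8 196.7] [566. 330. 217.]
rim 500 522.0512084960938 -157.02952575683594 81.82205200195312
 fit [ 523.85084441 -156.71348255] 74.85528373030598
hp ((516.1904296875, -163.27655029296875), (226.25942993164062, 229.8436737060547), 5.887578964233398)
pink 239 [ 500.4 -157.9   92. ] [ 524. -130.  104.]
blue 239 [ 556.5 -151.5   92.5] [ 571. -130.  103.]
```

View pics/c1.png

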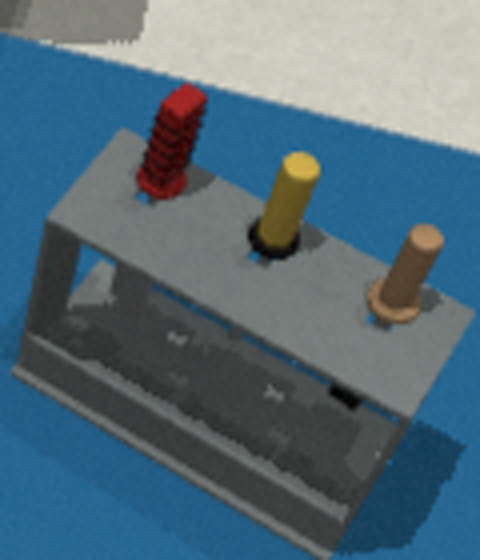

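The crop shows the spatula at the left end of the rack, its handle nearly square to it, with clear gaps to the screwdriver. My plate mask caught outliers, so I'll clean it up and locate the beads.

```bash
python3 - <<'E'
from h import *
for n in ("top","scene"):
    c=dict(np.load(n+".npz")); W=cloud(c); hsv=cv2.cvtColor(c["pixels"],cv2.COLOR_RGB2HSV); X,Y,Z=W[...,0],W[...,1],W[...,2]
    H,S,V=[hsv[...,i].astype(int) for i in range(3)]
    m=((X>440)&(X<640)&(Y>120)&(Y<390)&(Z>150)&(Z<160)&(S<90)).astype(np.uint8)
    k,l,st,_=cv2.connectedComponentsWithStats(m); m=l==1+st[1:,4].argmax()
    r=cv2.minAreaRect(W[m][:,:2].astype(np.float32)); print(n,"plate",m.sum(),r,cv2.boxPoints(r).round().tolist())
    for nm,mm,zr in (("yel",(H>18)&(H<35)&(S>130),(214,226)),("brush",(H>3)&(H<18)&(S>60),(208,221))):
        q=mm&(X>480)&(X<620)&(Y>210)&(Y<370)&(Z>zr[0])&(Z<zr[1]); print(nm,q.sum(),np.nanmean(W[q],0).round(1))
    for nm,mm in (("pink",((H>160)|(H<5))&(S>90)),("blue",(H>108)&(H<130)&(S>150))):
        mm=mm&(np.hypot(X-524.5,Y+156.5)<70)&(Z>70)&(Z<115)
        q=cv2.kmeans(W[mm].astype(np.float32),4,None,(3,50,.1),8,cv2.KMEANS_PP_CENTERS)[2]; print(nm,(q[:,:2]-[524.5,-156.5]).round().tolist())
E
```

```text
top plate 2513 ((554.9926147460938, 250.41616821289062), (217.1851043701172, 84.17277526855469), 72.81312561035156) [[483.0, 159.0], [563.0, 134.0], [627.0, 342.0], [547.0, 367.0]]
yel 62 [537.2 255.8 219.8]
brush 29 [557.5 320.9 214. ]
pink [[-33.0, 13.0], [-33.0, -11.0], [-11.0, -14.0], [-11.0, 16.0]]
blue [[14.0, -13.0], [35.0, 14.0], [14.0, 17.0], [35.0, -10.0]]
scene plate 2757 ((554.0234985351562, 249.2600555419922), (216.352294921875, 86.66059875488281), 72.60481262207031) [[480.0, 159.0], [563.0, 133.0], [628.0, 340.0], [545.0, 365.0]]
yel 58 [538.9 254.9 219.4]
brush 57 [559.6 321.9 213.8]
pink [[-31.0, -10.0], [-9.0, 17.0], [-9.0, -13.0], [-31.0, 14.0]]
blue [[38.0, 14.0], [38.0, -9.0], [15.0, -12.0], [15.0, 18.0]]
```

Request:
{"op": "play_rows", "data": {
  "deltas": [
    [0.46,0.865,0.15,0,0,-0.3,-0.2],
    [0.46,0.865,0.15,0,0,-0.3,-0.2],
    [0.46,0.865,0.15,0,0,-0.3,-0.2],
    [0.46,0.865,0.15,0,0,-0.3,-0.2],
    [0.46,0.865,0.15,0,0,-0.3,-0.2],
    [0.46,0.865,0.15,0,0,-0.3,-0.2],
    [0.46,0.865,0.15,0,0,-0.3,-0.2],
    [0.46,0.865,0.15,0,0,-0.3,-0.2]
  ],
  "squeeze": 50
}}

```text
time_s: 0.77
eef_pos: [294.5, -225.3, 241.5]
ee_rot: [-0.0, 1.0, 0.015, -0.0]
force: [1.1, 0.1, -0.2]
grip_width: 0.401
```

Request:
{"op": "play_rows", "data": {
  "deltas": [
    [0.46,0.865,0.15,0,0,-0.3,-0.2],
    [0.46,0.865,0.15,0,0,-0.3,-0.2],
    [0.46,0.865,0.15,0,0,-0.3,-0.2],
    [0.46,0.865,0.15,0,0,-0.3,-0.2],
    [0.46,0.865,0.15,0,0,-0.3,-0.2],
    [0.46,0.865,0.15,0,0,-0.3,-0.2],
    [0.46,0.865,0.05,0,0,-0.3,-0.2],
    [0.46,0.865,0.05,0,0,-0.3,-0.2]
  ]
}}

```text
time_s: 1.43
eef_pos: [441.8, 51.8, 281.6]
ee_rot: [0.0, 0.994, -0.11, 0.0]
force: [1.3, -1.3, 1.1]
grip_width: 0.395
```

Request:
{"op": "play_rows", "data": {
  "deltas": [
    [0.46,0.865,0,0,0,-0.3,-0.2],
    [0.46,0.865,0,0,0,-0.3,-0.2],
    [0.46,0.865,0,0,0,-0.3,-0.2],
    [0.46,0.865,0,0,0,-0.3,-0.2],
    [0,0,0,0,0,0,-0.2],
    [0,0,0,0,0,0,-0.2]
  ]
}}

```text
time_s: 1.93
eef_pos: [515.0, 189.2, 280.1]
ee_rot: [0.0, 0.985, -0.17, -0.001]
force: [-0.5, -0.3, -0.6]
grip_width: 0.403
```

```bash
cat >> h.py <<'E'
def st():
    s=sensors.sense(); q=np.array(s["ee_rot"]); M=R.from_quat(q[[1,2,3,0]]).as_matrix()
    print("t%.2f"%s["time_s"],np.round(s["eef_pos"],1),"yang%.1f"%(np.degrees(np.arctan2(M[1,1],M[0,1]))%180),"z",M[:,2].round(3),"j",np.round(s["joints"],2),"F",np.round(s["force"],1),"T",np.round(s["wrist_torque"],2),"w%.3f"%s["grip_width"])
E
python3 -c "
from h import *
st()"
```

```text
t1.93 [515.  189.2 280.1] yang70.4 z [-0.002 -0.    -1.   ] j [ 0.14  0.32  1.26 -0.    1.56  2.05] F [-0.5 -0.3 -0.6] T [-0.04 -0.02  0.01] w0.403
```

Request:
{"op": "play_rows", "data": {
  "deltas": [
    [0.05,-0.02,-0.6,0,0,0,-0.2],
    [0,0,-0.6,0,0,0,-0.2],
    [0,0,-0.5,0,0,0,-0.2],
    [0,0,-0.4,0,0,0,-0.2],
    [0,0,-0.25,0,0,0,-0.2],
    [0,0,0,0,0,0,-1],
    [0,0,0,0,0,0,-1],
    [0,0,0,0,0,0,-1]
  ]
}}

```text
time_s: 2.6
eef_pos: [517.5, 187.0, 188.8]
ee_rot: [-0.0, 0.985, -0.172, 0.001]
force: [0.4, 0.2, 2.9]
grip_width: 0.005
```

Request:
{"op": "play_rows", "data": {
  "deltas": [
    [0,0,0,0,0,0,-1],
    [0,0,0,0,0,0,-1],
    [0,0,0,0,0,0,-1]
  ]
}}

```text
time_s: 2.85
eef_pos: [517.5, 187.4, 188.6]
ee_rot: [-0.001, 0.985, -0.171, 0.001]
force: [-0.1, 0.6, 5.9]
grip_width: -0.003
```

```bash
python3 -c "
from h import *
st()"
```

```text
t2.85 [517.5 187.4 188.6] yang70.3 z [ 0.002  0.001 -1.   ] j [0.13 0.37 1.43 0.   1.34 2.05] F [-0.1  0.6  5.9] T [ 0.26  0.05 -0.01] w-0.003
```

```bash
python3 - <<'E'
from h import *
c=capture("scene"); a=c["pixels"][120:260,310:450,::-1]; t=capture("top"); b=t["pixels"][170:310,110:250,::-1]
cv2.imwrite("pics/g1.png",cv2.resize(np.hstack([a,b]),None,fx=2.8,fy=2.8,interpolation=2))
np.savez("g1s.npz",**c);np.savez("g1t.npz",**t)
E
```

```text
(no output)
```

View pics/g1.png

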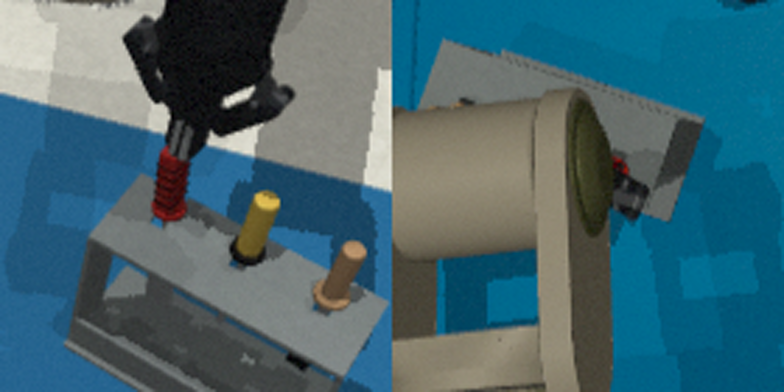

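The fingers shut on nothing: the top view shows them at crop (630,190), and the handle remains at (618,165). I'll measure where the fingertips really are.

```bash
python3 - <<'E'
from h import *
for n in ("g1t","g1s"):
    c=dict(np.load(n+".npz")); W=cloud(c); hsv=cv2.cvtColor(c["pixels"],cv2.COLOR_RGB2HSV); X,Y,Z=W[...,0],W[...,1],W[...,2]
    H,S,V=[hsv[...,i].astype(int) for i in range(3)]
    near=(X>470)&(X<560)&(Y>140)&(Y<225)
    red=near&((H<8)|(H>172))&(S>130)&(Z>160); print(n,"red",red.sum(),np.nanmedian(W[red],0).round(1),np.nanmin(W[red],0).round(),np.nanmax(W[red],0).round())
    for lo,hi in ((162,180),(180,195),(195,210),(210,225),(225,240),(240,260)):
        for nm,m in (("red",red),("grey",near&(S<70))):
            q=m&(Z>lo)&(Z<hi)
            if q.sum(): print(lo,nm,q.sum(),np.nanmean(W[q],0).round(1),np.nanmin(W[q],0).round(),np.nanmax(W[q],0).round())
E
```

```text
g1t red 12 [522.1 176.5 184.8] [517. 151. 160.] [526. 185. 281.]
162 red 3 [523.1 178.9 174.2] [519. 176. 172.] [526. 183. 176.]
180 red 2 [521.8 175.7 193.8] [520. 174. 194.] [524. 177. 194.]
210 red 3 [522.9 173.3 216.4] [522. 172. 213.] [524. 175. 223.]
g1s red 227 [523.  185.  191.2] [508. 155. 160.] [539. 201. 366.]
162 red 66 [521.4 188.8 169.2] [508. 175. 162.] [529. 201. 180.]
162 grey 1 [508.2 200.1 163.2] [508. 200. 163.] [508. 200. 163.]
180 red 46 [521.6 186.3 187.4] [508. 175. 180.] [528. 195. 195.]
180 grey 3 [521.  174.  185.2] [520. 173. 181.] [522. 175. 191.]
195 red 49 [521.6 183.8 202.5] [511. 173. 195.] [528. 193. 210.]
210 red 46 [522.7 180.3 217.4] [514. 172. 210.] [527. 190. 224.]
210 grey 2 [510.3 191.7 214. ] [508. 191. 213.] [513. 192. 215.]
225 red 6 [520.1 176.7 226. ] [515. 173. 225.] [525. 182. 227.]
225 grey 26 [525.2 185.  235.1] [517. 175. 229.] [529. 195. 240.]
240 grey 97 [524.  185.6 250.2] [514. 171. 240.] [530. 202. 260.]
```

```bash
python3 - <<'E'
from h import *
c=dict(np.load("g1s.npz")); a=c["pixels"][125:205,345:410,::-1]; t=dict(np.load("g1t.npz"));b=t["pixels"][200:260,165:225,::-1]
a=cv2.resize(a,(390,480),interpolation=0); b=cv2.resize(b,(400,480),interpolation=0)
a=cv2.convertScaleAbs(a,alpha=1.5,beta=20);b=cv2.convertScaleAbs(b,alpha=1.5,beta=20)
cv2.imwrite("pics/g2.png",np.hstack([a,b]))
E
```

```text
(no output)
```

View pics/g2.png

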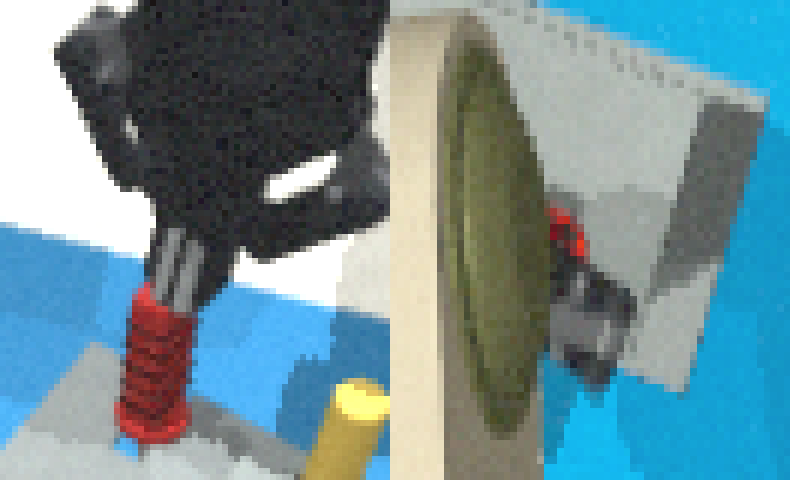

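Crop shows the shut pads apparently ending just above the handle top (left panel ~(175,290)), as though the real tips are higher than the reading says. I'll raise, and measure the tips by depth.

Request:
{"op": "play_rows", "data": {
  "deltas": [
    [0,0,0.8,0,0,0,-1],
    [0,0,0.8,0,0,0,-1],
    [0,0,0,0,0,0,-1],
    [0,0,0,0,0,0,-1]
  ]
}}

```text
time_s: 3.28
eef_pos: [517.6, 187.2, 252.9]
ee_rot: [-0.0, 0.985, -0.171, 0.002]
force: [0.1, -0.3, -1.2]
grip_width: -0.004
```

```bash
python3 - <<'E'
from h import *
st()
c=capture("scene"); W=cloud(c); X,Y,Z=W[...,0],W[...,1],W[...,2]; hsv=cv2.cvtColor(c["pixels"],cv2.COLOR_RGB2HSV)
H,S,V=[hsv[...,i].astype(int) for i in range(3)]
near=(X>470)&(X<570)&(Y>140)&(Y<235)
red=near&((H<8)|(H>172))&(S>130)
for lo in range(160,360,10):
    for nm,m in (("red",red),("non",near&(S<90))):
        q=m&(Z>lo)&(Z<lo+10)
        if q.sum()>2: print(lo,nm,q.sum(),np.nanmean(W[q],0).round(1),np.nanmin(W[q],0).round(),np.nanmax(W[q],0).round())
cv2.imwrite("pics/g3.png",cv2.resize(c["pixels"][90:210,320:430,::-1],None,fx=5,fy=5,interpolation=2))
E
```

```text
t3.28 [517.6 187.2 252.9] yang70.3 z [ 0.003  0.    -1.   ] j [ 0.13  0.33  1.32 -0.    1.49  2.05] F [ 0.1 -0.3 -1.2] T [-0.05  0.01  0.03] w-0.004
160 red 49 [520.7 190.9 164. ] [509. 177. 160.] [527. 202. 170.]
170 red 31 [521.2 186.9 175.3] [511. 176. 170.] [526. 196. 180.]
170 non 3 [510.8 190.1 174.8] [507. 176. 171.] [518. 198. 179.]
180 red 30 [521.3 186.1 185.4] [510. 176. 181.] [527. 196. 190.]
190 red 33 [520.  186.2 195.1] [508. 176. 190.] [525. 195. 200.]
200 red 33 [519.7 185.4 205.7] [509. 176. 200.] [525. 194. 210.]
200 non 4 [507.9 190.  203.6] [503. 174. 201.] [517. 196. 208.]
210 red 32 [519.  184.6 215.5] [506. 174. 211.] [526. 194. 220.]
220 red 64 [514.3 183.8 225.2] [501. 175. 220.] [523. 193. 229.]
220 non 6 [505.5 186.6 225.7] [500. 173. 222.] [517. 194. 229.]
290 non 22 [524.8 183.9 296.6] [517. 173. 292.] [531. 193. 299.]
300 non 57 [524.  185.8 305.5] [514. 172. 300.] [531. 201. 310.]
310 non 56 [524.1 185.3 315.6] [516. 171. 310.] [531. 201. 320.]
320 non 47 [524.7 184.3 325.1] [517. 172. 320.] [531. 200. 330.]
330 non 78 [525.  182.7 336.3] [510. 154. 330.] [537. 209. 340.]
340 non 183 [521.9 183.8 345.4] [497. 147. 340.] [540. 218. 350.]
350 non 141 [524.  182.4 355.3] [497. 141. 350.] [543. 225. 360.]
```

View pics/g3.png

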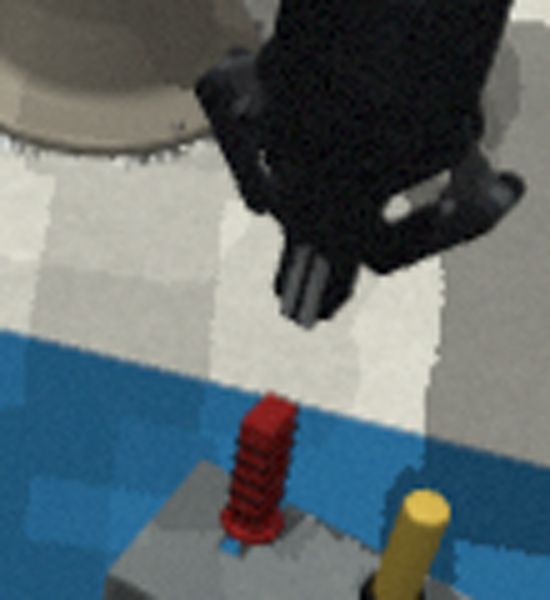

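Confirmed: at reading z 252.9 the tips are at about z 292, so the reading is ~39 mm low in z (x, y agree). The handle still stands in its slot with a slight lean. I'll apply the correction and grasp again.

Request:
{"op": "play_rows", "data": {
  "deltas": [
    [-0.04,-0.02,-0.3,0,0,0,-0.1],
    [0,0,-0.3,0,0,0,-0.1],
    [0,0,-0.5,0,0,0,-0.1],
    [0,0,-0.5,0,0,0,-0.1],
    [0,0,-0.5,0,0,0,-0.1],
    [0,0,-0.4,0,0,0,-0.1],
    [0,0,-0.2,0,0,0,-0.1],
    [0,0,0,0,0,0,-0.1]
  ]
}}

```text
time_s: 4.0
eef_pos: [514.1, 186.2, 141.0]
ee_rot: [0.001, 0.985, -0.171, -0.002]
force: [-0.5, 0.1, -0.1]
grip_width: 0.45
```

Request:
{"op": "play_rows", "data": {
  "deltas": [
    [0,0,0,0,0,0,-1],
    [0,0,0,0,0,0,-1],
    [0,0,0,0,0,0,-1],
    [0,0,0,0,0,0,-1]
  ],
  "squeeze": 60
}}

```text
time_s: 4.33
eef_pos: [515.8, 186.5, 144.2]
ee_rot: [-0.0, 0.985, -0.171, 0.001]
force: [-0.8, 0.2, 1.0]
grip_width: 0.177
```

```bash
python3 - <<'E'
from h import *
st()
c=capture("scene"); W=cloud(c); X,Y,Z=W[...,0],W[...,1],W[...,2]; hsv=cv2.cvtColor(c["pixels"],cv2.COLOR_RGB2HSV)
H,S,V=[hsv[...,i].astype(int) for i in range(3)]
near=(X>470)&(X<570)&(Y>140)&(Y<235)
red=near&((H<8)|(H>172))&(S>130)
for lo in range(160,240,10):
    for nm,m in (("red",red),("non",near&(S<90))):
        q=m&(Z>lo)&(Z<lo+10)
        if q.sum()>2: print(lo,nm,q.sum(),np.nanmean(W[q],0).round(1),np.nanmin(W[q],0).round(),np.nanmax(W[q],0).round())
E
```

```text
t4.33 [515.8 186.5 144.2] yang70.3 z [ 0.002  0.    -1.   ] j [0.13 0.4  1.5  0.   1.23 2.05] F [-0.8  0.2  1. ] T [ 0.04 -0.07  0.02] w0.177
160 red 44 [521.5 187.3 163.6] [510. 175. 160.] [528. 199. 169.]
170 red 21 [523.1 183.1 175.7] [519. 176. 171.] [527. 192. 180.]
180 red 18 [522.9 183.3 185. ] [518. 176. 181.] [526. 189. 190.]
180 non 9 [522.9 180.6 187.3] [512. 165. 184.] [529. 197. 190.]
190 red 24 [521.6 182.1 195.3] [517. 175. 191.] [526. 189. 200.]
190 non 31 [523.3 183.1 194.9] [513. 165. 190.] [530. 198. 200.]
200 red 15 [521.4 182.  204.9] [518. 176. 202.] [525. 188. 209.]
200 non 35 [523.8 186.6 204.4] [514. 165. 200.] [530. 204. 209.]
210 red 23 [521.7 182.7 214.8] [519. 176. 211.] [525. 189. 220.]
210 non 38 [523.8 185.4 214.8] [514. 165. 210.] [530. 205. 220.]
220 red 44 [516.5 183.8 224.5] [505. 176. 220.] [525. 190. 229.]
220 non 43 [520.2 182.1 226.2] [500. 150. 220.] [533. 207. 230.]
230 non 129 [518.9 180.7 235.9] [491. 141. 230.] [539. 221. 240.]
```

Grip width 0.177 (≈15 mm), so the handle is held. Now I raise it and draw it out along rack −x.

Request:
{"op": "play_rows", "data": {
  "deltas": [
    [0,0,0.15,0,0,0,-1],
    [0,0,0.15,0,0,0,-1],
    [-0.2,0.062,0,0,0,0,-1],
    [-0.4,0.124,0,0,0,0,-1],
    [-0.4,0.124,0,0,0,0,-1],
    [-0.4,0.124,0,0,0,0,-1],
    [-0.4,0.124,0,0,0,0,-1],
    [-0.3,0.093,0,0,0,0,-1]
  ]
}}

```text
time_s: 5.05
eef_pos: [429.6, 212.9, 155.6]
ee_rot: [-0.0, 0.985, -0.171, -0.0]
force: [0.6, 0.2, -1.3]
grip_width: 0.181
```

Request:
{"op": "play_rows", "data": {
  "deltas": [
    [0,0,0.6,0,0,0,-1],
    [0,0,0.8,0,0,0,-1],
    [0,-0.2,0.7,0,0,0,-1],
    [0,-0.4,0.2,0,0,0,-1],
    [0,-0.4,0.1,0,0,0,-1],
    [0,0,0,0,0,0,-1]
  ]
}}

```text
time_s: 5.55
eef_pos: [431.3, 171.0, 252.6]
ee_rot: [0.0, 0.985, -0.172, 0.001]
force: [0.0, -0.7, -0.8]
grip_width: 0.176
```

```bash
python3 - <<'E'
from h import *
st()
c=capture("scene"); t=capture("top"); np.savez("s2.npz",**c)
W=cloud(c); hsv=cv2.cvtColor(c["pixels"],cv2.COLOR_RGB2HSV); H,S,V=[hsv[...,i].astype(int) for i in range(3)]; X,Y,Z=W[...,0],W[...,1],W[...,2]
near=(X>400)&(X<480)&(Y>120)&(Y<230)
for lo in range(100,310,10):
    q=near&(Z>lo)&(Z<lo+10)
    if q.sum()>2: print(lo,q.sum(),np.nanmean(W[q],0).round(1),np.nanmin(W[q],0).round(),np.nanmax(W[q],0).round())
a=c["pixels"][80:290,270:460,::-1]
cv2.imwrite("pics/d1.png",cv2.resize(a,None,fx=2.8,fy=2.8,interpolation=2))
E
```

```text
t5.55 [431.3 171.  252.6] yang70.2 z [ 0.002 -0.    -1.   ] j [ 0.12  0.14  1.57 -0.    1.44  2.04] F [ 0.  -0.7 -0.8] T [-0.02  0.02 -0.04] w0.176
140 14 [434.4 170.9 148. ] [429. 160. 144.] [440. 182. 150.]
150 29 [434.3 171.5 154.8] [428. 159. 150.] [439. 183. 160.]
160 36 [433.9 171.  164.8] [428. 159. 160.] [440. 182. 170.]
170 33 [433.1 170.1 175. ] [427. 159. 170.] [438. 183. 180.]
180 39 [432.8 170.4 185.5] [426. 159. 180.] [437. 183. 189.]
190 13 [433.6 171.3 194. ] [430. 167. 190.] [437. 175. 200.]
200 12 [433.2 171.3 204.7] [431. 168. 200.] [434. 175. 210.]
210 11 [433.1 170.4 215. ] [430. 167. 212.] [436. 174. 219.]
220 14 [432.4 171.6 224.9] [430. 167. 220.] [435. 175. 230.]
230 13 [432.2 170.7 235.8] [430. 167. 231.] [434. 175. 240.]
240 13 [432.1 171.  245.6] [430. 168. 240.] [433. 175. 250.]
250 8 [432.4 171.8 253.8] [430. 169. 250.] [434. 175. 258.]
260 37 [435.1 173.9 268. ] [422. 158. 264.] [443. 185. 270.]
270 38 [437.  170.7 274.1] [423. 161. 270.] [443. 181. 280.]
280 33 [438.3 169.6 284.1] [433. 160. 281.] [442. 179. 290.]
290 50 [438.6 167.7 295.5] [429. 151. 291.] [445. 186. 300.]
300 83 [438.3 170.4 305.1] [428. 148. 300.] [447. 192. 310.]
```

View pics/d1.png

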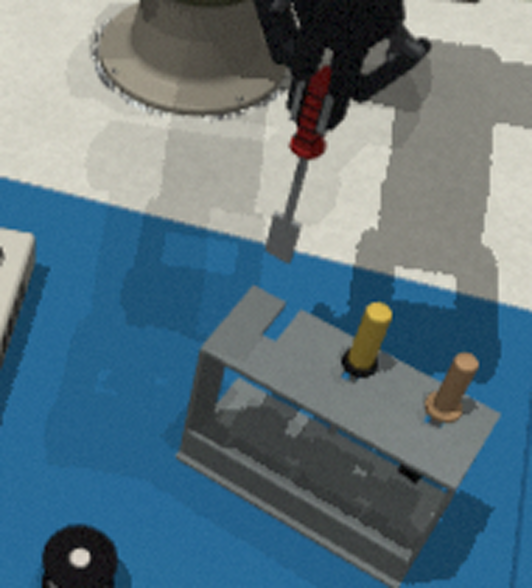

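Spatula is out, straight, the blade tip at z≈144 for reading 252.6 (tip = reading − 109), and the slot at crop (270,320) is empty. Next I go over the bowl, turning the blade to lie along x.

Request:
{"op": "play_rows", "data": {
  "deltas": [
    [0.21,-0.665,0,0,0,-1,-1],
    [0.21,-0.665,0,0,0,-1,-1],
    [0.21,-0.665,0,0,0,-1,-1],
    [0.21,-0.665,0,0,0,-1,-1],
    [0.21,-0.665,0,0,0,-1,-1],
    [0.21,-0.665,0,0,0,-1,-1],
    [0.21,-0.665,0,0,0,-1,-1],
    [0.21,-0.665,0,0,0,-1,-1]
  ]
}}

```text
time_s: 6.32
eef_pos: [498.7, -40.7, 250.8]
ee_rot: [-0.0, 0.829, -0.559, -0.001]
force: [-0.3, 0.2, -1.5]
grip_width: 0.178
```

Request:
{"op": "play_rows", "data": {
  "deltas": [
    [0.21,-0.665,0,0,0,-1,-1],
    [0.21,-0.665,0,0,0,-1,-1],
    [0.21,-0.665,0,0,0,-1,-1],
    [0,0,0,0,0,0,-1],
    [0,0,0,0,0,0,-1]
  ]
}}

```text
time_s: 6.73
eef_pos: [523.8, -120.2, 250.3]
ee_rot: [0.0, 0.733, -0.681, -0.001]
force: [-0.7, 1.0, -0.4]
grip_width: 0.175
```

```bash
cat >> h.py <<'E'
def beads(n="top",box=70,cen=(524.5,-156.5)):
    c=capture(n); W=cloud(c); X,Y,Z=W[...,0],W[...,1],W[...,2]; hsv=cv2.cvtColor(c["pixels"],cv2.COLOR_RGB2HSV)
    H,S,V=[hsv[...,i].astype(int) for i in range(3)]
    for nm,m in (("pink",((H>160)|(H<5))&(S>90)),("blue",(H>108)&(H<130)&(S>150))):
        m=m&(np.hypot(X-cen[0],Y-cen[1])<box)&(Z>70)&(Z<115)
        if m.sum()<20: print(nm,m.sum()); continue
        q=cv2.kmeans(W[m].astype(np.float32),4,None,(3,50,.1),8,cv2.KMEANS_PP_CENTERS)[2]; print(n,nm,m.sum(),(q-[*cen,0]).round().tolist())
    r=(X>420)&(X<630)&(Y>-260)&(Y<-60)&(Z>105)&(Z<116)
    A=W[r][:,:2]; r2=np.hypot(A[:,0]-cen[0],A[:,1]-cen[1]); A=A[(r2>65)&(r2<90)]
    p=np.linalg.lstsq(np.c_[2*A,np.ones(len(A))],(A**2).sum(1),rcond=None)[0]; print("bowl",p[:2].round(1),np.sqrt(p[2]+p[0]**2+p[1]**2).round(1))
    return c
E
python3 - <<'E'
from h import *
st(); c=beads("scene"); W=cloud(c); X,Y,Z=W[...,0],W[...,1],W[...,2]
for lo in range(130,190,10):
    q=(X>480)&(X<570)&(Y>-160)&(Y<-80)&(Z>lo)&(Z<lo+10)
    if q.sum()>2: print(lo,q.sum(),np.nanmean(W[q],0).round(1),np.nanmin(W[q],0).round(),np.nanmax(W[q],0).round())
E
```

```text
t6.73 [ 523.8 -120.2  250.3] yang4.2 z [-0.002  0.001 -1.   ] j [-0.44  0.31  1.36  0.    1.48  2.62] F [-0.7  1.  -0.4] T [ 0.05  0.02 -0.01] w0.175
scene pink 227 [[-31.0, -10.0, 94.0], [-9.0, 17.0, 89.0], [-30.0, 14.0, 94.0], [-9.0, -13.0, 89.0]]
scene blue 219 [[15.0, 18.0, 89.0], [38.0, -9.0, 94.0], [38.0, 14.0, 95.0], [15.0, -12.0, 90.0]]
bowl [ 524.  -156.6] 75.8
140 9 [ 526.3 -120.5  147.8] [ 514. -123.  147.] [ 537. -119.  149.]
150 15 [ 526.1 -120.2  155. ] [ 511. -122.  150.] [ 536. -118.  158.]
160 16 [ 526.3 -120.   165.2] [ 512. -124.  160.] [ 538. -118.  169.]
170 15 [ 529.7 -119.8  175.4] [ 518. -123.  171.] [ 537. -118.  180.]
180 22 [ 527.2 -120.1  185.2] [ 512. -123.  180.] [ 537. -117.  190.]
```

Request:
{"op": "play_rows", "data": {
  "deltas": [
    [0,0,-0.4,0,0,0,-1],
    [0,0,-0.4,0,0,0,-1],
    [0,0,-0.35,0,0,0,-1],
    [0,0,-0.2,0,0,0,-1],
    [0,0,-0.1,0,0,0,-1],
    [0,0,0,0,0,0,-1]
  ]
}}

```text
time_s: 7.28
eef_pos: [523.6, -119.3, 193.0]
ee_rot: [0.0, 0.733, -0.68, -0.0]
force: [-0.1, -0.4, -0.5]
grip_width: 0.182
```

```bash
python3 - <<'E'
from h import *
st(); c=beads("scene"); 
cv2.imwrite("pics/e1.png",cv2.resize(c["pixels"][130:230,180:290,::-1],None,fx=5,fy=5,interpolation=2))
E
```

```text
t7.28 [ 523.6 -119.3  193. ] yang4.3 z [-0.001  0.001 -1.   ] j [-0.44  0.34  1.46  0.    1.34  2.62] F [-0.1 -0.4 -0.5] T [ 0.    0.02 -0.02] w0.182
scene pink 200 [[-31.0, -10.0, 94.0], [-8.0, 15.0, 89.0], [-29.0, 11.0, 95.0], [-9.0, -13.0, 89.0]]
scene blue 221 [[15.0, -12.0, 89.0], [38.0, 14.0, 95.0], [15.0, 19.0, 90.0], [38.0, -9.0, 94.0]]
bowl [ 524.1 -156.5] 75.8
```

View pics/e1.png

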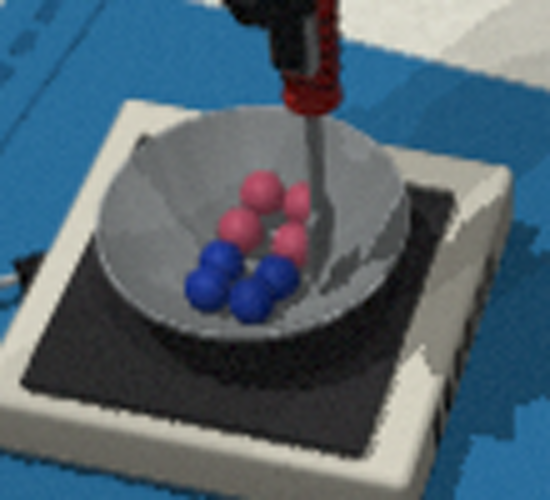

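Blade is down at +y beside the beads (crop (318,235)), no contact, and the bowl is unmoved. I start stirring: circles of r≈25 mm, 24 rows per turn.

Request:
{"op": "play_rows", "data": {
  "deltas": [
    [-0.162,-0.071,-0.03,0,0,0,-1],
    [-0.151,-0.112,-0.03,0,0,0,-1],
    [-0.129,-0.149,-0.03,0,0,0,-1],
    [-0.099,-0.179,-0.03,0,0,0,-1],
    [-0.062,-0.201,-0.03,0,0,0,-1],
    [-0.021,-0.212,0,0,0,0,-1],
    [0.021,-0.162,0,0,0,0,-1],
    [0.062,-0.151,0,0,0,0,-1]
  ]
}}

```text
time_s: 8.0
eef_pos: [502.1, -170.7, 187.4]
ee_rot: [-0.0, 0.733, -0.681, -0.0]
force: [-0.4, 0.8, -1.4]
grip_width: 0.183
```

```bash
python3 -c "
from h import *
st(); beads('scene')"
```

```text
t8.00 [ 502.1 -170.7  187.4] yang4.2 z [-0.  0. -1.] j [-0.55  0.33  1.49  0.    1.32  2.52] F [-0.4  0.8 -1.4] T [ 0.18 -0.    0.05] w0.183
scene pink 228 [[-20.0, -31.0, 98.0], [21.0, -39.0, 100.0], [-5.0, -46.0, 101.0], [4.0, -23.0, 100.0]]
scene blue 229 [[24.0, -17.0, 88.0], [9.0, 26.0, 88.0], [25.0, 7.0, 88.0], [-14.0, 20.0, 89.0]]
bowl [ 523.9 -156.8] 75.8
```

Request:
{"op": "play_rows", "data": {
  "deltas": [
    [0.099,-0.129,0,0,0,0,-1],
    [0.129,-0.099,0,0,0,0,-1],
    [0.151,-0.062,0,0,0,0,-1],
    [0.162,-0.021,0,0,0,0,-1],
    [0.162,0.021,0,0,0,0,-1],
    [0.151,0.062,0,0,0,0,-1],
    [0.129,0.099,0,0,0,0,-1],
    [0.099,0.129,0,0,0,0,-1]
  ]
}}

```text
time_s: 8.72
eef_pos: [546.0, -169.2, 187.3]
ee_rot: [0.0, 0.733, -0.68, -0.0]
force: [-0.7, 0.2, -0.9]
grip_width: 0.175
```

Request:
{"op": "play_rows", "data": {
  "deltas": [
    [0.062,0.151,0,0,0,0,-1],
    [0.021,0.162,0,0,0,0,-1],
    [-0.021,0.162,0,0,0,0,-1],
    [-0.062,0.151,0,0,0,0,-1],
    [-0.099,0.129,0,0,0,0,-1],
    [-0.129,0.099,0,0,0,0,-1],
    [-0.151,0.062,0,0,0,0,-1],
    [-0.162,0.021,0,0,0,0,-1]
  ]
}}

```text
time_s: 9.38
eef_pos: [523.2, -131.8, 187.6]
ee_rot: [-0.0, 0.733, -0.68, 0.0]
force: [0.8, 0.2, -0.5]
grip_width: 0.179
```

```bash
python3 -c "
from h import *
st(); beads('scene')"
```

```text
t9.38 [ 523.2 -131.8  187.6] yang4.3 z [ 0.001 -0.    -1.   ] j [-0.46  0.35  1.46  0.    1.33  2.6 ] F [ 0.8  0.2 -0.5] T [-0.09 -0.14  0.02] w0.179
scene pink 243 [[15.0, -22.0, 88.0], [0.0, 3.0, 88.0], [-9.0, -21.0, 88.0], [25.0, 0.0, 88.0]]
scene blue 170 [[19.0, 39.0, 97.0], [-23.0, 24.0, 93.0], [-5.0, 39.0, 96.0], [-23.0, -5.0, 91.0]]
bowl [ 524.  -156.6] 75.8
```

Going well: circle centred, forces tiny, bowl still. Next turns 2 and 3.

Request:
{"op": "play_rows", "data": {
  "deltas": [
    [-0.162,-0.021,0,0,0,0,-1],
    [-0.151,-0.062,0,0,0,0,-1],
    [-0.129,-0.099,0,0,0,0,-1],
    [-0.099,-0.129,0,0,0,0,-1],
    [-0.062,-0.151,0,0,0,0,-1],
    [-0.021,-0.162,0,0,0,0,-1],
    [0.021,-0.162,0,0,0,0,-1],
    [0.062,-0.151,0,0,0,0,-1]
  ]
}}

```text
time_s: 10.1
eef_pos: [502.4, -170.5, 187.6]
ee_rot: [-0.0, 0.733, -0.68, 0.0]
force: [0.4, 0.2, -0.1]
grip_width: 0.177
```

Request:
{"op": "play_rows", "data": {
  "deltas": [
    [0.099,-0.129,0,0,0,0,-1],
    [0.129,-0.099,0,0,0,0,-1],
    [0.151,-0.062,0,0,0,0,-1],
    [0.162,-0.021,0,0,0,0,-1],
    [0.162,0.021,0,0,0,0,-1],
    [0.151,0.062,0,0,0,0,-1],
    [0.129,0.099,0,0,0,0,-1],
    [0.099,0.129,0,0,0,0,-1]
  ]
}}

```text
time_s: 10.77
eef_pos: [546.1, -169.2, 187.3]
ee_rot: [0.0, 0.733, -0.68, 0.0]
force: [-0.5, -0.7, -0.7]
grip_width: 0.177
```

Request:
{"op": "play_rows", "data": {
  "deltas": [
    [0.062,0.151,0,0,0,0,-1],
    [0.021,0.162,0,0,0,0,-1],
    [-0.021,0.162,0,0,0,0,-1],
    [-0.062,0.151,0,0,0,0,-1],
    [-0.099,0.129,0,0,0,0,-1],
    [-0.129,0.099,0,0,0,0,-1],
    [-0.151,0.062,0,0,0,0,-1],
    [-0.162,0.021,0,0,0,0,-1]
  ]
}}

```text
time_s: 11.43
eef_pos: [523.1, -131.8, 187.5]
ee_rot: [-0.0, 0.733, -0.68, 0.0]
force: [0.7, 0.0, 0.2]
grip_width: 0.182
```

Request:
{"op": "play_rows", "data": {
  "deltas": [
    [-0.162,-0.021,0,0,0,0,-1],
    [-0.151,-0.062,0,0,0,0,-1],
    [-0.129,-0.099,0,0,0,0,-1],
    [-0.099,-0.129,0,0,0,0,-1],
    [-0.062,-0.151,0,0,0,0,-1],
    [-0.021,-0.162,0,0,0,0,-1],
    [0.021,-0.162,0,0,0,0,-1],
    [0.062,-0.151,0,0,0,0,-1]
  ]
}}

```text
time_s: 12.1
eef_pos: [502.3, -170.4, 187.4]
ee_rot: [-0.0, 0.733, -0.681, -0.0]
force: [1.8, 1.6, -0.3]
grip_width: 0.18
```

Request:
{"op": "play_rows", "data": {
  "deltas": [
    [0.099,-0.129,0,0,0,0,-1],
    [0.129,-0.099,0,0,0,0,-1],
    [0.151,-0.062,0,0,0,0,-1],
    [0.162,-0.021,0,0,0,0,-1],
    [0.162,0.021,0,0,0,0,-1],
    [0.151,0.062,0,0,0,0,-1],
    [0.129,0.099,0,0,0,0,-1],
    [0.099,0.129,0,0,0,0,-1]
  ]
}}

```text
time_s: 12.77
eef_pos: [545.9, -169.0, 187.2]
ee_rot: [0.0, 0.733, -0.68, -0.0]
force: [-0.8, -0.6, -0.6]
grip_width: 0.178
```

Request:
{"op": "play_rows", "data": {
  "deltas": [
    [0.062,0.151,0,0,0,0,-1],
    [0.021,0.162,0,0,0,0,-1],
    [-0.021,0.162,0,0,0,0,-1],
    [-0.062,0.151,0,0,0,0,-1],
    [-0.099,0.129,0,0,0,0,-1],
    [-0.129,0.099,0,0,0,0,-1],
    [-0.151,0.062,0,0,0,0,-1],
    [-0.162,0.021,0,0,0,0,-1]
  ]
}}

```text
time_s: 13.43
eef_pos: [523.1, -131.8, 187.5]
ee_rot: [-0.0, 0.733, -0.68, 0.0]
force: [0.6, 0.1, -1.8]
grip_width: 0.176
```

```bash
python3 -c "
from h import *
st(); beads('scene')"
```

```text
t13.43 [ 523.1 -131.8  187.5] yang4.3 z [ 0. -0. -1.] j [-0.46  0.35  1.46  0.    1.33  2.6 ] F [ 0.6  0.1 -1.8] T [-0.06 -0.07  0.02] w0.176
scene pink 227 [[1.0, 3.0, 88.0], [19.0, 40.0, 97.0], [-22.0, 28.0, 96.0], [-4.0, 43.0, 98.0]]
scene blue 190 [[10.0, -21.0, 89.0], [-21.0, -1.0, 90.0], [26.0, -2.0, 88.0], [-13.0, -19.0, 89.0]]
bowl [ 524.2 -156.5] 75.8
```

Three turns done and nothing disturbed, but the pinks are still grouped at +y. I'll add a tighter turn (r≈16) to break up the ring.

Request:
{"op": "play_rows", "data": {
  "deltas": [
    [0,-0.22,0,0,0,0,-1],
    [-0.2,-0.054,0,0,0,0,-1],
    [-0.146,-0.146,0,0,0,0,-1],
    [-0.054,-0.2,0,0,0,0,-1],
    [0.054,-0.2,0,0,0,0,-1],
    [0.146,-0.146,0,0,0,0,-1],
    [0.2,-0.054,0,0,0,0,-1]
  ]
}}

```text
time_s: 14.07
eef_pos: [524.1, -174.4, 187.4]
ee_rot: [0.0, 0.732, -0.681, 0.0]
force: [0.1, 0.1, -0.4]
grip_width: 0.182
```

Request:
{"op": "play_rows", "data": {
  "deltas": [
    [0.2,0.054,0,0,0,0,-1],
    [0.146,0.146,0,0,0,0,-1],
    [0.054,0.2,0,0,0,0,-1],
    [-0.054,0.2,0,0,0,0,-1],
    [-0.146,0.146,0,0,0,0,-1],
    [-0.2,0.054,0,0,0,0,-1]
  ]
}}

```text
time_s: 14.57
eef_pos: [523.4, -139.4, 187.4]
ee_rot: [-0.0, 0.733, -0.68, 0.0]
force: [1.2, -0.7, -0.1]
grip_width: 0.178
```

```bash
python3 -c "
from h import *
st(); beads('scene')"
```

```text
t14.57 [ 523.4 -139.4  187.4] yang4.4 z [ 0.  0. -1.] j [-0.48  0.35  1.46  0.    1.33  2.59] F [ 1.2 -0.7 -0.1] T [-0.2  -0.18  0.05] w0.178
scene pink 174 [[26.0, -4.0, 91.0], [1.0, 36.0, 93.0], [-20.0, 24.0, 92.0], [-22.0, -5.0, 87.0]]
scene blue 220 [[44.0, 15.0, 97.0], [12.0, -21.0, 89.0], [25.0, 29.0, 93.0], [-10.0, -20.0, 89.0]]
bowl [ 524.3 -156.5] 75.9
```

Request:
{"op": "play_rows", "data": {
  "deltas": [
    [0,0,0.2,0,0,0,-1],
    [0,0,0.3,0,0,0,-1],
    [0,0,0.4,0,0,0,-1],
    [0,0,0.4,0,0,0,-1],
    [0,0,0.3,0,0,0,-1],
    [0,0,0,0,0,0,-1],
    [0,0,0,0,0,0,-1],
    [0,0,0,0,0,0,-1]
  ]
}}

```text
time_s: 15.28
eef_pos: [523.5, -140.8, 250.7]
ee_rot: [0.0, 0.733, -0.68, -0.001]
force: [0.1, 0.0, -1.3]
grip_width: 0.178
```

```bash
python3 - <<'E'
from h import *
st(); c=beads("scene"); t=beads("top")
a=cv2.resize(c["pixels"][145:220,190:275,::-1],(400,353),interpolation=2); b=cv2.resize(t["pixels"][190:265,290:375,::-1],(400,353),interpolation=2)
cv2.imwrite("pics/f1.png",np.hstack([a,b]))
E
```

```text
t15.28 [ 523.5 -140.8  250.7] yang4.3 z [-0.001  0.001 -1.   ] j [-0.48  0.32  1.34  0.    1.48  2.59] F [ 0.1  0.  -1.3] T [-0.01  0.01  0.  ] w0.178
scene pink 224 [[-22.0, 24.0, 93.0], [26.0, -9.0, 90.0], [-23.0, 0.0, 88.0], [1.0, 28.0, 88.0]]
scene blue 211 [[12.0, -24.0, 90.0], [44.0, 11.0, 97.0], [24.0, 21.0, 89.0], [-10.0, -20.0, 88.0]]
bowl [ 523.9 -156.6] 75.8
pink 0
blue 0
bowl [ 524.8 -156.2] 75.9
```

View pics/f1.png

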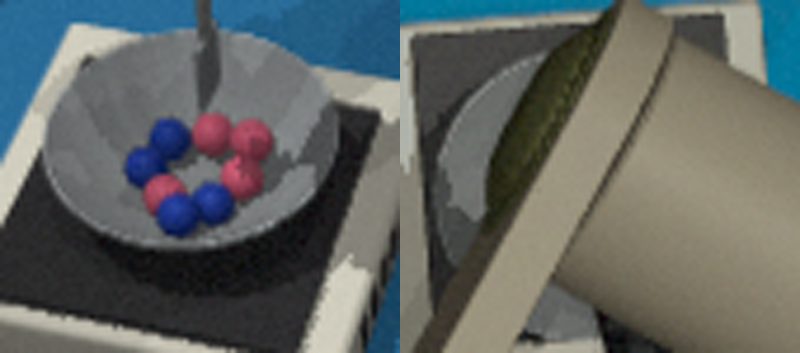

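Left panel: a ring with an empty centre. Three pinks lie together at (212,133), (252,140), (243,177); the middle one (bowl offset −22,+24) has no blue within 36 mm centre to centre. All others are fine, with 8 beads in the bowl. I'll enter behind the two blues at −y and push them into the centre.

Request:
{"op": "play_rows", "data": {
  "deltas": [
    [0,-0.45,0,0,0,0,-1],
    [0,-0.5,0,0,0,0,-1],
    [0,-0.45,0,0,0,0,-1],
    [0,0,-0.4,0,0,0,-1],
    [0,0,-0.4,0,0,0,-1],
    [0,0,-0.4,0,0,0,-1],
    [0,0,-0.2,0,0,0,-1],
    [0,0,0,0,0,0,-1]
  ]
}}

```text
time_s: 16.05
eef_pos: [522.9, -196.5, 193.3]
ee_rot: [0.0, 0.733, -0.68, -0.002]
force: [-0.3, -0.5, -1.7]
grip_width: 0.18
```

```bash
python3 -c "
from h import *
st(); beads('scene')"
```

```text
t16.05 [ 522.9 -196.5  193.3] yang4.3 z [-0.004  0.002 -1.   ] j [-0.57  0.39  1.39 -0.    1.37  2.5 ] F [-0.3 -0.5 -1.7] T [-0.03 -0.02  0.02] w0.180
scene pink 221 [[-22.0, 1.0, 88.0], [1.0, 28.0, 88.0], [27.0, -8.0, 90.0], [-22.0, 24.0, 93.0]]
scene blue 212 [[25.0, 21.0, 89.0], [12.0, -24.0, 90.0], [44.0, 11.0, 97.0], [-10.0, -20.0, 88.0]]
bowl [ 523.8 -156.5] 75.8
```

Request:
{"op": "play_rows", "data": {
  "deltas": [
    [0,0.1,-0.03,0,0,0,-1],
    [0,0.1,-0.03,0,0,0,-1],
    [0,0.1,-0.03,0,0,0,-1],
    [0,0.1,-0.03,0,0,0,-1],
    [0,0.1,0,0,0,0,-1],
    [0,0.1,0,0,0,0,-1],
    [0,0,0,0,0,0,-1]
  ]
}}

```text
time_s: 16.68
eef_pos: [523.8, -172.0, 190.7]
ee_rot: [-0.0, 0.733, -0.68, -0.0]
force: [0.0, 0.4, -1.2]
grip_width: 0.177
```

```bash
python3 -c "
from h import *
st(); beads('scene')"
```

```text
t16.68 [ 523.8 -172.   190.7] yang4.3 z [ 0.  0. -1.] j [-0.53  0.37  1.42  0.    1.35  2.54] F [ 0.   0.4 -1.2] T [-0.02  0.05 -0.03] w0.177
scene pink 213 [[-33.0, 11.0, 94.0], [30.0, -4.0, 89.0], [-20.0, 33.0, 96.0], [0.0, 27.0, 88.0]]
scene blue 217 [[6.0, 0.0, 89.0], [44.0, 16.0, 99.0], [23.0, 24.0, 90.0], [-17.0, -5.0, 89.0]]
bowl [ 523.9 -156.5] 75.8
```

Request:
{"op": "play_rows", "data": {
  "deltas": [
    [-0.1,0.05,0,0,0,0,-1],
    [-0.1,0.1,0,0,0,0,-1],
    [-0.05,0.1,0,0,0,0,-1],
    [0,0,0,0,0,0,-1]
  ]
}}

```text
time_s: 17.07
eef_pos: [513.3, -162.2, 190.8]
ee_rot: [-0.0, 0.733, -0.68, -0.0]
force: [0.2, -0.1, -1.4]
grip_width: 0.178
```

Request:
{"op": "play_rows", "data": {
  "deltas": [
    [0,0,0.15,0,0,0,-1],
    [0,0,0.3,0,0,0,-1],
    [0,0,0.4,0,0,0,-1],
    [0,0,0.4,0,0,0,-1],
    [0,0,0.3,0,0,0,-1],
    [0,0,0,0,0,0,-1],
    [0,0,0,0,0,0,-1],
    [0,0,0,0,0,0,-1]
  ]
}}

```text
time_s: 17.73
eef_pos: [513.5, -162.8, 251.8]
ee_rot: [0.0, 0.733, -0.68, -0.001]
force: [-0.0, -0.8, -0.4]
grip_width: 0.179
```

```bash
python3 -c "
from h import *
st(); beads('scene')"
```

```text
t17.73 [ 513.5 -162.8  251.8] yang4.3 z [-0.001  0.001 -1.   ] j [-0.52  0.31  1.35  0.    1.48  2.54] F [-0.  -0.8 -0.4] T [-0.06 -0.01 -0.02] w0.179
scene pink 239 [[-30.0, 10.0, 93.0], [-9.0, 18.0, 89.0], [0.0, -25.0, 89.0], [13.0, 27.0, 88.0]]
scene blue 223 [[30.0, 9.0, 89.0], [-18.0, -9.0, 89.0], [26.0, -13.0, 88.0], [5.0, -1.0, 89.0]]
bowl [ 524.1 -156.5] 75.9
```

All pinks now have a blue within ~25 mm centre distance (limit 36) and all beads are in a single layer. Now back to the rack front.

Request:
{"op": "play_rows", "data": {
  "deltas": [
    [-0.153,0.779,0,0,0,0.95,-1],
    [-0.153,0.779,0,0,0,0.95,-1],
    [-0.153,0.779,0,0,0,0.95,-1],
    [-0.153,0.779,0,0,0,0.95,-1],
    [-0.153,0.779,0,0,0,0.95,-1],
    [-0.153,0.779,0,0,0,0.95,-1],
    [-0.153,0.779,0,0,0,0.95,-1],
    [-0.153,0.779,0,0,0,0.95,-1]
  ]
}}

```text
time_s: 18.45
eef_pos: [464.0, 87.7, 251.9]
ee_rot: [0.0, 0.94, -0.341, -0.001]
force: [0.5, 0.2, -1.4]
grip_width: 0.178
```

Request:
{"op": "play_rows", "data": {
  "deltas": [
    [-0.153,0.779,0,0,0,0.95,-1],
    [-0.153,0.779,0,0,0,0.95,-1],
    [-0.153,0.779,0,0,0,0.95,-1],
    [-0.153,0.779,0,0,0,0.95,-1],
    [0,0,-0.8,0,0,0,-1],
    [0,0,-0.8,0,0,0,-1],
    [0,0,-0.6,0,0,0,-1],
    [0,0,-0.15,0,0,0,-1]
  ]
}}

```text
time_s: 19.12
eef_pos: [438.0, 210.6, 154.4]
ee_rot: [0.001, 0.989, -0.151, -0.004]
force: [-0.1, -0.1, -1.1]
grip_width: 0.179
```

Request:
{"op": "play_rows", "data": {
  "deltas": [
    [0,0,0,0,0,0,-1],
    [0,0,0,0,0,0,-1]
  ]
}}

```text
time_s: 19.28
eef_pos: [440.9, 211.0, 159.5]
ee_rot: [-0.0, 0.989, -0.151, 0.0]
force: [-0.2, 0.0, -0.3]
grip_width: 0.181
```

```bash
python3 - <<'E'
from h import *
st(); c=capture("scene"); save(c,"h0"); np.savez("h0.npz",**c)
W=cloud(c); X,Y,Z=W[...,0],W[...,1],W[...,2]
near=(X>415)&(X<470)&(Y>170)&(Y<250)
for lo in range(60,210,10):
    q=near&(Z>lo)&(Z<lo+10)
    if q.sum()>2: print(lo,q.sum(),np.nanmean(W[q],0).round(1),np.nanmin(W[q],0).round(),np.nanmax(W[q],0).round())
# plate & slot in rack coords
ps=np.radians(-17.3); ex=np.array([np.cos(ps),np.sin(ps)]); ey=np.array([-ex[1],ex[0]])
D=(W[...,:2]-[557.4,249]); rx=D@ex; ry=D@ey
for x in range(-44,6,6):
    q=(Z>152)&(Z<160)&(abs(rx-x)<3)&(ry>-112)&(ry<-30); v=np.sort(ry[q]); 
    if len(v)>3:
        g=np.diff(v); i=g.argmax(); print(x,len(v),"gap",v[i].round(1),v[i+1].round(1))
E
python3 -c "
import cv2
cv2.imwrite('pics/h1.png',cv2.resize(cv2.imread('pics/h0.png')[120:260,310:450],None,fx=4,fy=4,interpolation=2))"
```

```text
t19.28 [440.9 211.  159.5] yang72.6 z [ 0.001  0.    -1.   ] j [0.21 0.26 1.66 0.   1.22 2.08] F [-0.2  0.  -0.3] T [-0.01 -0.02  0.01] w0.181
90 14 [440.5 209.8  95.6] [434. 199.  92.] [445. 223. 100.]
100 9 [442.7 209.9 104.3] [440. 207. 100.] [445. 214. 109.]
110 11 [442.6 211.1 114.7] [441. 208. 110.] [446. 215. 120.]
120 13 [441.8 210.7 125.7] [439. 207. 120.] [445. 215. 130.]
130 7 [442.  211.2 136.6] [440. 209. 134.] [444. 213. 140.]
140 9 [441.3 210.9 143.9] [439. 207. 140.] [444. 215. 149.]
150 13 [441.3 210.9 154.7] [440. 208. 150.] [444. 215. 160.]
170 47 [444.8 211.8 175.9] [427. 198. 170.] [453. 224. 179.]
180 28 [447.4 210.1 184.9] [438. 201. 180.] [451. 219. 190.]
190 21 [447.8 208.  194.3] [445. 201. 190.] [451. 216. 200.]
200 48 [447.8 207.8 204.8] [438. 189. 200.] [455. 230. 210.]
-44 48 gap -78.8 -64.4
-38 59 gap -77.1 -64.0
-32 57 gap -77.1 -64.3
-26 64 gap -77.6 -64.5
-20 54 gap -77.0 -63.2
-14 67 gap -77.3 -63.7
-8 62 gap -77.5 -67.1
-2 70 gap -81.6 -78.3
4 72 gap -64.5 -62.1
```

View pics/h1.png

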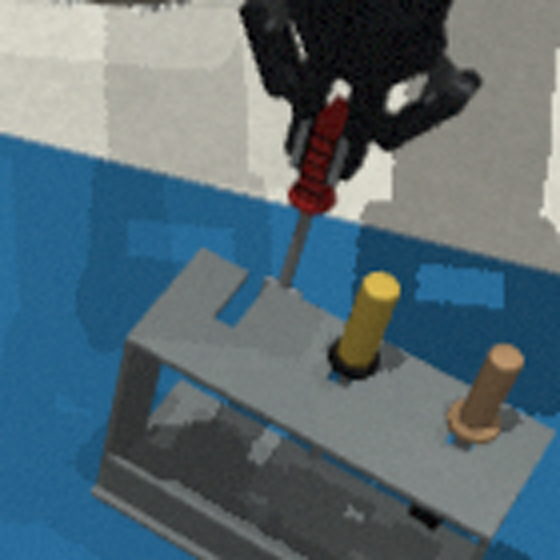

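The slot centre is at rack y −70.5 and the shank at −71.2 by depth, so it's aligned within 1 mm, with the collar ~15 mm above the plate. Sliding in 81 mm.

Request:
{"op": "play_rows", "data": {
  "deltas": [
    [0.242,-0.074,0,0,0,0,-1],
    [0.242,-0.074,0,0,0,0,-1],
    [0.242,-0.074,0,0,0,0,-1],
    [0.242,-0.074,0,0,0,0,-1],
    [0.242,-0.074,0,0,0,0,-1],
    [0.242,-0.074,0,0,0,0,-1],
    [0.242,-0.074,0,0,0,0,-1],
    [0.242,-0.074,0,0,0,0,-1]
  ]
}}

```text
time_s: 20.0
eef_pos: [518.8, 186.9, 158.5]
ee_rot: [0.0, 0.989, -0.151, -0.0]
force: [-0.1, -1.1, -1.3]
grip_width: 0.176
```

Request:
{"op": "play_rows", "data": {
  "deltas": [
    [0,0,0,0,0,0,-1],
    [0,0,-0.15,0,0,0,-1],
    [0,0,-0.1,0,0,0,-1],
    [0,0,-0.05,0,0,0,-1],
    [0,0,0,0,0,0,-1]
  ]
}}

```text
time_s: 20.42
eef_pos: [517.1, 187.4, 145.9]
ee_rot: [0.0, 0.989, -0.151, -0.001]
force: [-0.2, -0.6, -1.2]
grip_width: 0.181
```

```bash
python3 - <<'E'
from h import *
st()
E
```

```text
t20.42 [517.1 187.4 145.9] yang72.7 z [-0.001 -0.    -1.   ] j [0.13 0.41 1.49 0.   1.24 2.01] F [-0.2 -0.6 -1.2] T [ 0.07 -0.03 -0.01] w0.181
```

Request:
{"op": "play_rows", "data": {
  "deltas": [
    [0,0,-0.02,0,0,0,-1],
    [0,0,-0.02,0,0,0,-1],
    [0,0,0,0,0,0,-1]
  ]
}}

```text
time_s: 20.67
eef_pos: [517.7, 187.4, 145.0]
ee_rot: [-0.0, 0.989, -0.151, 0.0]
force: [-0.3, -0.2, -0.7]
grip_width: 0.183
```

Request:
{"op": "play_rows", "data": {
  "deltas": [
    [0,0,-0.02,0,0,0,-1],
    [0,0,-0.02,0,0,0,-1],
    [0,0,0,0,0,0,-1]
  ]
}}

```text
time_s: 20.92
eef_pos: [518.0, 187.3, 144.1]
ee_rot: [-0.0, 0.989, -0.151, 0.0]
force: [-1.8, -0.7, 4.3]
grip_width: 0.181
```

```bash
python3 - <<'E'
from h import *
st(); c=capture("scene"); W=cloud(c); X,Y,Z=W[...,0],W[...,1],W[...,2]
hsv=cv2.cvtColor(c["pixels"],cv2.COLOR_RGB2HSV); H,S=hsv[...,0].astype(int),hsv[...,1]
q=(X>480)&(X<560)&(Y>150)&(Y<225)&((H<8)|(H>172))&(S>130)&(Z>150)&(Z<235); print(Z[q].min(),Z[q].max())
E
```

```text
t20.92 [518.  187.3 144.1] yang72.7 z [ 0.001  0.    -1.   ] j [0.13 0.41 1.49 0.   1.24 2.01] F [-1.8 -0.7  4.3] T [-0.03  0.32 -0.  ] w0.181
155.56752986927393 227.9124438106818
```

The collar rests on the plate (contact force 4 N). Release and rise.

Request:
{"op": "play_rows", "data": {
  "deltas": [
    [0,0,0,0,0,0,-0.5],
    [0,0,0,0,0,0,-0.1],
    [0,0,0,0,0,0,-0.1],
    [0,0,0,0,0,0,-0.1],
    [0,0,0.2,0,0,0,-0.1],
    [0,0,0.5,0,0,0,-0.1],
    [0,0,0.8,0,0,0,-0.1],
    [0,0,0.8,0,0,0,-0.1]
  ]
}}

```text
time_s: 21.63
eef_pos: [517.3, 187.2, 236.7]
ee_rot: [0.0, 0.989, -0.151, -0.001]
force: [0.4, 0.2, -0.6]
grip_width: 0.454
```

Request:
{"op": "play_rows", "data": {
  "deltas": [
    [0,0,0.8,0,0,0,-0.1],
    [-0.6,0,0.2,0,0,0,-0.1],
    [-0.9,0,0,0,0,0,-0.1],
    [-0.9,0,0,0,0,0,-0.1],
    [-0.9,0,0,0,0,0,-0.1],
    [-0.9,0,0,0,0,0,-0.1],
    [0,0,0,0,0,0,-0.1],
    [0,0,0,0,0,0,-0.1]
  ]
}}

```text
time_s: 22.3
eef_pos: [349.0, 187.4, 276.6]
ee_rot: [-0.0, 0.989, -0.15, 0.001]
force: [1.3, 0.2, 0.0]
grip_width: 0.447
```

```bash
python3 - <<'E'
from h import *
st(); c=beads("scene"); t=beads("top")
W=cloud(t); X,Y,Z=W[...,0],W[...,1],W[...,2]; hsv=cv2.cvtColor(t["pixels"],cv2.COLOR_RGB2HSV); H,S=hsv[...,0].astype(int),hsv[...,1]
W2=cloud(c); hs2=cv2.cvtColor(c["pixels"],cv2.COLOR_RGB2HSV)
for WW,h in ((W,hsv),(W2,hs2)):
    H,S=h[...,0].astype(int),h[...,1]; q=(abs(WW[...,0]-520)<40)&(abs(WW[...,1]-187)<38)&((H<8)|(H>172))&(S>130)&(WW[...,2]>155)
    P=WW[q]
    for lo,hi in ((155,165),(180,190),(200,210),(222,232)):
        p=P[(P[:,2]>lo)&(P[:,2]<hi)]; print(lo,len(p),p.mean(0).round(1) if len(p) else "")
a=cv2.resize(c["pixels"][130:290,180:460,::-1],(790,451),interpolation=2); cv2.imwrite("pics/z.png",a)
E
```

```text
t22.30 [349.  187.4 276.6] yang72.7 z [ 0.003  0.    -1.   ] j [ 0.19 -0.03  1.68 -0.    1.49  2.07] F [1.3 0.2 0. ] T [-0.02 -0.01  0.06] w0.447
scene pink 234 [[-0.0, -25.0, 89.0], [-30.0, 10.0, 94.0], [-10.0, 18.0, 89.0], [13.0, 27.0, 88.0]]
scene blue 224 [[25.0, -14.0, 88.0], [-17.0, -9.0, 89.0], [30.0, 10.0, 89.0], [5.0, -1.0, 89.0]]
bowl [ 524.  -156.5] 75.8
top pink 250 [[-33.0, 9.0, 95.0], [11.0, 26.0, 89.0], [-2.0, -25.0, 90.0], [-12.0, 17.0, 89.0]]
top blue 219 [[-20.0, -10.0, 90.0], [27.0, 9.0, 90.0], [23.0, -13.0, 90.0], [3.0, -1.0, 90.0]]
bowl [ 525.1 -156.3] 75.8
155 23 [517.  178.3 160.1]
180 8 [516.3 180.9 185.2]
200 9 [518.7 180.1 204.8]
222 76 [517.1 187.  224.8]
155 45 [522.6 189.1 160.3]
180 29 [524.2 186.6 184.7]
200 29 [524.6 186.2 205.4]
222 59 [517.8 186.8 225.1]
```

View pics/z.png

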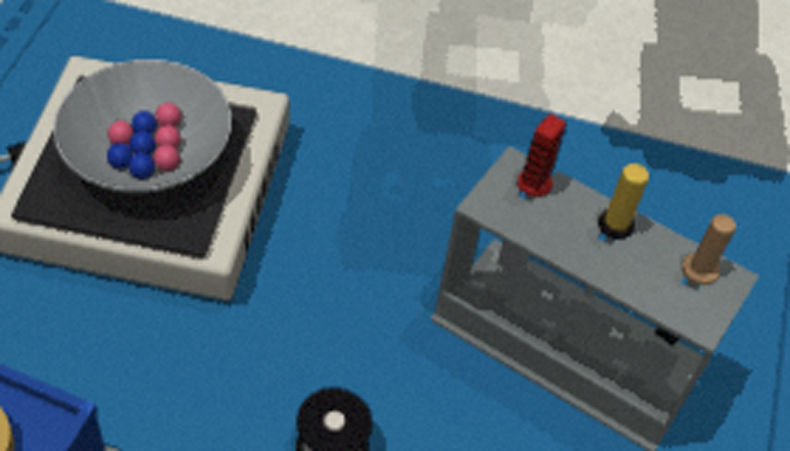

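The spatula stands upright at (543,155) in its own slot. In the bowl every pink touches or nearly touches a blue, and all 8 beads are there. I'm handing in.

```bash
python3 -c "
from rig import order
print(order.finish_job())"
```

```text
the job is handed in; nothing more can be done
None
```

The job is done and handed in at 22.3 s. I stirred the beads, hung the spatula back in its own slot and let go.

- **Stirring:** I made four turns round the bowl with the blade down, three at about 25 mm radius and one at about 16 mm. After that, one pink bead still had no blue close by. I pushed two blue beads into the middle with the blade to fix it.
- **Mixing check:** both cameras agree that each pink bead's nearest blue is about 22–25 mm away, centre to centre. The limit is 36 mm.
- **Bowl:** all 8 beads are in it, in a single layer. It stayed within about 1 mm of where it began.
- **Spatula:** its handle top is at (517, 187, 225), directly over the slot axis, with the collar on the plate. The gripper is well clear.

**What went wrong:** my first grasp closed on nothing. The fingertips turned out to be about 39 mm higher than the reported TCP height. The closed fingers lightly pressed the top of the handle, with about 6 N, and tilted the spatula a little in its slot. I measured the offset by depth camera, corrected for it, and the second grasp held. I touched none of the other tools or objects; the last picture showed the screwdriver, brush and spool apparently undisturbed, but I did not check the flux bottle at the end.

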